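# Trim two centrifuge carriers on the bucket balance

### The job

Before the spin, bring the two centrifuge carriers on the two-pan balance to the same weight: add the tube block from the transport box, and shift blocks from one carrier to the other as needed, until every lane holds one block, standing upright on its floor, and the beam comes to rest level. The blocks look alike but do not weigh the same, so let the beam tell you which to move; set each block down gently rather than dropping it, and leave the other things on the bench where they are.

Things in the scene. Friction and masses are not known exactly. Their poses are not given: they have to be found in the camera images.
- beam (a joint): Tilt of the beam (rad), shown by the black pointer on the white scale. 0 = level, positive = LEFT (+y) pan low, negative = RIGHT pan low; stops at +-0.12. About 0.002 rad per gram of difference between the loads, so 60 g or more puts it on a stop; settles in 1 s. Pans stay horizontal and sink or rise 0.13 m x tilt (15.6 mm at most); where a load stands on a pan does not matter.
- balance: Two-pan balance, fixed; grey base 120 (x) x 300 (y) mm, origin under its middle, pan centres 130 mm left (+y) and right of it, pointer column in the middle 160 mm high. Each pan carries one dark steel carrier with two lanes side by side, 42 mm apart.
- lane_left_outer_mid (a point): Where the middle of a block lies when it stands in the outer lane of the left carrier (29 mm above the lane's floor; moves with the pan; 129 mm above the bench when level). x: along the lane and a block's long side; y: to the balance's left.
- lane_left_inner_mid (a point): Where the middle of a block lies when it stands in the inner lane of the left carrier (29 mm above the lane's floor; moves with the pan; 129 mm above the bench when level). x: along the lane and a block's long side; y: to the balance's left.
- lane_right_outer_mid (a point): Where the middle of a block lies when it stands in the outer lane of the right carrier (29 mm above the lane's floor; moves with the pan; 129 mm above the bench when level). x: along the lane and a block's long side; y: to the balance's left.
- lane_right_inner_mid (a point): Where the middle of a block lies when it stands in the inner lane of the right carrier (29 mm above the lane's floor; moves with the pan; 129 mm above the bench when level). x: along the lane and a block's long side; y: to the balance's left.
- pan_left: Left pan with its carrier (origin 22 mm below the lane floors). A lane is 38 mm wide between plates 56 mm long and 3 to 4 mm thick that rise 72 mm above its floor, 12 mm over a block; it is open above and at both ends but for a lip 6 mm high, leaning out, 5 mm beyond a block's end. So a block in a lane can be held only by its two ends, 60 mm apart, from above.
- pan_right: Right pan with its carrier, the same as the left one. At the start its outer lane is the only empty one.
- block_1_mid (a point): Middle of a tube block (29 mm above its underside), one of four that look alike: white plastic, 60 long (its x) x 32 thick (its y) x 58 mm high, two round grey caps nearly flush in its top (60 mm in all). Starts in a lane of the left carrier. Of the two there one weighs about 160 g, the other about 120 g (to 2 %); either may be in either lane, and only the balance tells.
- block_2_mid (a point): Middle of a tube block (29 mm above its underside), one of four that look alike: white plastic, 60 long (its x) x 32 thick (its y) x 58 mm high, two round grey caps nearly flush in its top (60 mm in all). Starts in a lane of the left carrier. Of the two there one weighs about 160 g, the other about 120 g (to 2 %); either may be in either lane, and only the balance tells.
- block_3_mid (a point): Middle of a tube block (29 mm above its underside), one of four that look alike: white plastic, 60 long (its x) x 32 thick (its y) x 58 mm high, two round grey caps nearly flush in its top (60 mm in all). Starts in the right carrier's inner lane; weighs about 120 g (to 2 %).
- block_4_mid (a point): Middle of a tube block (29 mm above its underside), one of four that look alike: white plastic, 60 long (its x) x 32 thick (its y) x 58 mm high, two round grey caps nearly flush in its top (60 mm in all). Starts in the transport box, standing across it. It weighs about 80 g (to 2 %), the lightest.
- transport_box: Grey open box, fixed, 75 (x) x 150 (y) x 70 mm high; origin under its middle; walls and floor 4 mm. The block stands across it (long side along x) within 15 mm of the middle, its ends 3.5 mm from the long walls and below their rims, so it can be taken only across its thickness (box y). The bench between box and balance is free (over 90 mm) for setting a block down.
- vial: Bystander: small vial with a screw cap, 26 mm across, 62 mm high, behind the free bench; origin under its foot.
- bench_timer: Bystander: white timer 60 x 68 x 17 mm, lying to the left of the balance; origin under its centre.
- tape: Bystander: roll of tape, 96 mm across, 25 mm high, at the right; origin under its centre.
- marker_a: Bystander: marker pen 135 mm long, lying at the right front; origin under its centre.
Mind the look-alikes: they are no part of the job. What is shaped like the part that bears block_3_mid but pink is not meant. What is shaped like the part that bears block_4_mid but pink is not meant.

How it is judged:
At the end, for the whole second after the job is handed in: Each of the four lanes holds one block, its middle within 10 mm of the lane's point and upright within 0.08 rad; the beam is at rest (under 0.03 rad/s) within 0.03 rad of level; the blocks are at rest (under 20 mm/s) and let go ((distance between block_1_mid and lane_left_outer_mid below 0.01 m or distance between block_1_mid and lane_left_inner_mid below 0.01 m or distance between block_1_mid and lane_right_outer_mid below 0.01 m or distance between block_1_mid and lane_right_inner_mid below 0.01 m) and (distance between block_2_mid and lane_left_outer_mid below 0.01 m or distance between block_2_mid and lane_left_inner_mid below 0.01 m or distance between block_2_mid and lane_right_outer_mid below 0.01 m or distance between block_2_mid and lane_right_inner_mid below 0.01 m) and (distance between block_3_mid and lane_left_outer_mid below 0.01 m or distance between block_3_mid and lane_left_inner_mid below 0.01 m or distance between block_3_mid and lane_right_outer_mid below 0.01 m or distance between block_3_mid and lane_right_inner_mid below 0.01 m) and (distance between block_4_mid and lane_left_outer_mid below 0.01 m or distance between block_4_mid and lane_left_inner_mid below 0.01 m or distance between block_4_mid and lane_right_outer_mid below 0.01 m or distance between block_4_mid and lane_right_inner_mid below 0.01 m) and angle between each of block_1_mid, block_2_mid, block_3_mid, block_4_mid's own z axis and vertical below 0.08 rad and value of joint beam between -0.03 and 0.03 rad and velocity of joint beam between -0.03 and 0.03 rad/s and linear speed of each of block_1, block_2, block_3, block_4 below 0.02 m/s); the robot touches nothing.
It fails at once if a block is dropped: out of the fingers it falls faster than 0.45 m/s (some 10 mm) while more than 12 mm from resting in a lane ((contact force between the fingers and block_1 below 0.1 N and linear speed of block_1 above 0.45 m/s and distance between block_1_mid and lane_left_outer_mid above 0.012 m and distance between block_1_mid and lane_left_inner_mid above 0.012 m and distance between block_1_mid and lane_right_outer_mid above 0.012 m and distance between block_1_mid and lane_right_inner_mid above 0.012 m) or (contact force between the fingers and block_2 below 0.1 N and linear speed of block_2 above 0.45 m/s and distance between block_2_mid and lane_left_outer_mid above 0.012 m and distance between block_2_mid and lane_left_inner_mid above 0.012 m and distance between block_2_mid and lane_right_outer_mid above 0.012 m and distance between block_2_mid and lane_right_inner_mid above 0.012 m) or (contact force between the fingers and block_3 below 0.1 N and linear speed of block_3 above 0.45 m/s and distance between block_3_mid and lane_left_outer_mid above 0.012 m and distance between block_3_mid and lane_left_inner_mid above 0.012 m and distance between block_3_mid and lane_right_outer_mid above 0.012 m and distance between block_3_mid and lane_right_inner_mid above 0.012 m) or (contact force between the fingers and block_4 below 0.1 N and linear speed of block_4 above 0.45 m/s and distance between block_4_mid and lane_left_outer_mid above 0.012 m and distance between block_4_mid and lane_left_inner_mid above 0.012 m and distance between block_4_mid and lane_right_outer_mid above 0.012 m and distance between block_4_mid and lane_right_inner_mid above 0.012 m)).
It fails at once if a bystander (vial, timer, tape, marker) is moved by more than 20 mm (distance of any of vial, bench_timer, marker_a, tape from where it was at the start of the episode above 0.02 m).
It also fails if it takes over 72 s, if anything falls off the work surface, if the arm or the gripper's body presses on something with over 40 N, if the wrist force passes 120 N, or if a joint passes its speed limit or range.

### The arm

A 6-joint arm with a two-finger parallel gripper is mounted at the origin on a cart in front of the work surface, level with it; the furniture and walls round the work are solid. World frame = base frame: x ahead of the robot, y to its left, z up, the work surface at z = 0. Lengths are in m, angles in rad, forces in N, time in s.
With the tool pointing down it reaches from about 0.225 to 0.875 m from the base axis. Payload 3.4 kg.
Tool frame: the origin (TCP) lies at the very end of the fingers, on their centre line; the grasp point (between the pads) lies 19 mm behind it; z points along the fingers, y is the line along which they close (so a half turn about z gives the same grasp; the last joint's range is limited). The gripper opens to 85 mm and grips with 20 to 120 N. Pads are 22 mm wide; open, the fingers measure 114 mm over their backs; the gripper's body (76 mm by 85 mm) begins 54 mm behind the grasp point. The pads swing forward as they close: fully open they stand 13 mm farther back than shut.
Start: joints at [-1.29, 0.276, 1.505, -0, 1.361, -0.121], TCP at [0.225, -0.529, 0.231] pointing down, gripper open.
Joint ranges: [-2.89, 2.89], [-0.75, 2.08], [0.22, 2.7], [-1.18, 4.32], [0.11, 2.71], [-2.7, 2.7]. Speed limits (rad/s): [2.57, 2.57, 3.14, 3.14, 3.14, 3.14].

### API

Orientations are given as a unit quaternion [w, x, y, z].
In Python, from rig import readout, vision, manip gives the robot as it stands.
- The arm moves only by the shell command python3 -m handwheel 'ROWS' [FORCE]. ROWS is JSON, a list of rows, each a list of 3 entries, a list of its own where there are three numbers: the shift along the tool's x, y, z in mm, then the turn, a rotation vector about the tool's x, y, z in units of 6 degrees (1.0 is 6 degrees), then the closure, from -1 (fully open) to 1 (shut), so that 0 is half open. A call has 1 to 20 rows; each row shifts and turns the commanded pose from where the row before left it, along the tool's axes as they then stand; what a row does not reach is not made up. A row lasts 1/8 s, in which the tool goes at most 62.5 mm and 10.7 degrees, less where a joint would pass 70% of its speed; a pose out of reach is approached as far as the arm can. A call is refused whole if a number of a shift passes 62.5 or a number of a turn 1, either way. A call with a gripper value outside its range is refused whole. The fingers move at their own pace and stop on an object; FORCE is the grip in N (left out, the last holds). Time passes only in rows, so rows that do not move let the fingers close. It gives the time, the measured TCP pose, the force, the opening and the grip force at its end, in the units of the state.
- readout.get_state(): the state, without advancing time (a new reading comes with each control period).
- vision.get_image(name): name is "scene" or "top"; returns the picture (400x640x3 uint8, blue, green, red); there is no depth.
- vision.camera_params(name): a dict with "intrinsics" (3x3 intrinsics, pixels), "rvec" (rotation vector, rad) and "tvec" (3), from world to camera coordinates, as OpenCV has them. Camera axes: x right, y down, z forward; pixel columns grow to the right and rows downward; lengths in m; the calibration is good to about 2 mm. A picture is of the moment at which its call begins. camera_params takes no time and is no camera call.
- manip.sign_off(): hands the job in; it is judged then, once.
The state is a dict: "clock": time; "qpos": joint angles; "qd": joint speeds; "effort": joint torques, N m; "position": TCP position; "ee_rot": TCP orientation; "contact_force": force on the tool from outside, world axes, zero at the start; "moment": the same for the moment, N m; "width": finger opening in m; "gripper_force": force on a finger pad.
Only numpy, scipy, OpenCV 4.12 (cv2) and the standard library are available. Lean on these libraries where they do the work, as an engineer would, in place of code of your own. Each camera call takes 0.05 s, during which the arm holds its last target. There are 200 camera calls.

## Working session

There is one attempt and no reset: what is moved stays moved. The work goes in short steps, Python scripts to look and compute and a shell command to move; the robot and the scene stay as the last step left them, time stands still between calls to the robot, and variables do not carry over. Pictures are saved under pics/ and viewed, at most 10 in all, crops included, and the job is handed in when it is done.

```bash
mkdir -p pics; python3 - <<'E'
from rig import readout, vision
import cv2, numpy as np
for n in("scene","top"):
    im=vision.get_image(n); cv2.imwrite(f"pics/{n}0.png",im)
    p=vision.camera_params(n); R=cv2.Rodrigues(np.array(p["rvec"]))[0]
    print(n,np.array(p["intrinsics"]).tolist(),(-R.T@np.array(p["tvec"]).ravel()).round(3),R.round(2).tolist())
s=readout.get_state();print(s["clock"],s["position"],s["ee_rot"],s["width"])
E
```

```text
scene [[485.6567759087999, 0.0, 319.3197720983291], [0.0, 485.6567759087999, 199.14959837254082], [0.0, 0.0, 1.0]] [-0.543 -1.061  1.091] [[0.69, -0.72, -0.0], [-0.41, -0.39, -0.83], [0.6, 0.57, -0.56]]
top [[501.66203754091856, 0.0, 321.98108124091175], [0.0, 501.66203754091856, 205.26512374571172], [0.0, 0.0, 1.0]] [ 0.057 -0.016  1.635] [[-0.07, -1.0, 0.01], [-0.96, 0.07, -0.28], [0.28, -0.03, -0.96]]
0.1 [ 0.22472046 -0.5287568   0.23052923] [-8.13243910e-04  9.79890129e-01  1.99536134e-01 -6.88095309e-05] 0.08558847446227483
```

View pics/scene0.png

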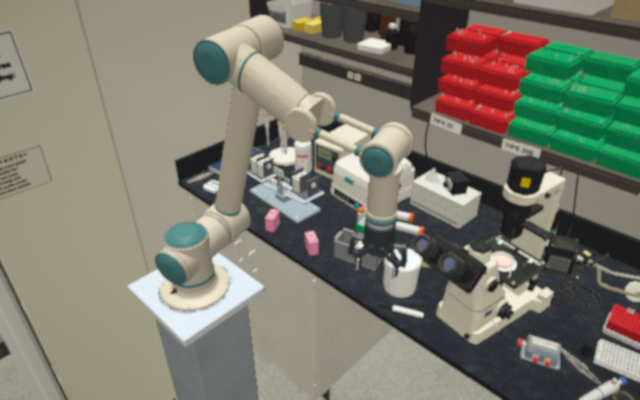

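View pics/top0.png

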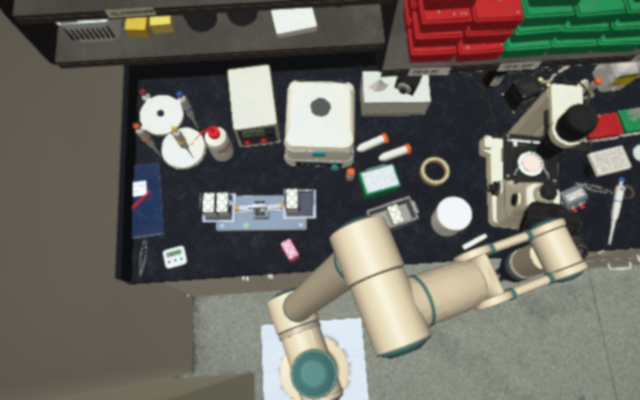

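The top view shows the balance base at about (262,210). The left carrier's blocks are near (209,204) and (222,203), the right inner block near (292,199), and the box block near (396,213). The pink look-alikes are on the bench at (289,249), with another partly hidden by the arm. Next I'll enlarge the view and measure.

```bash
cat > h.py <<'E'
import cv2, numpy as np
from rig import readout, vision
def cam(n):
    p=vision.camera_params(n); R=cv2.Rodrigues(np.array(p["rvec"]))[0]; return np.array(p["intrinsics"]),R,np.array(p["tvec"]).ravel()
def onplane(n,uv,z):
    K,R,t=cam(n); c=-R.T@t; uv=np.atleast_2d(uv).astype(float)
    d=(np.linalg.inv(K)@np.c_[uv,np.ones(len(uv))].T).T@R
    return c+d*((z-c[2])/d[:,2])[:,None]
def px(n,P):
    K,R,t=cam(n); q=(R@np.atleast_2d(P).T).T+t; q=q@K.T; return q[:,:2]/q[:,2:]
def st():
    s=readout.get_state(); print(round(s["clock"],2),s["position"].round(4) if hasattr(s["position"],'round') else s["position"],s["ee_rot"],"w",s["width"],"F",s["contact_force"],"g",s["gripper_force"])
E
python3 - <<'E'
from h import *
im=cv2.imread("pics/top0.png")
c=im[180:264,190:430]; cv2.imwrite("pics/c0.png",cv2.resize(c,None,fx=3.3,fy=3.3,interpolation=cv2.INTER_CUBIC))
hsv=cv2.cvtColor(im,cv2.COLOR_BGR2HSV)
m=((hsv[...,2]>185)&(hsv[...,1]<40)).astype(np.uint8); m[:185]=0;m[232:]=0;m[:,:195]=0;m[:,420:]=0
n,l,s,ce=cv2.connectedComponentsWithStats(m)
for i in range(1,n):
    if s[i,4]>15: print(s[i],ce[i].round(1))
m=cv2.inRange(im,(120,90,60),(230,170,150)); m[:180]=0;m[240:]=0;m[:,:195]=0;m[:,330:]=0
n,l,s,ce=cv2.connectedComponentsWithStats(m)
for i in range(1,n):
    if s[i,4]>30: print('b',s[i],ce[i].round(1))
print(im[228,250],im[215,235])
E
```

```text
[366 185  28   7 115] [376.1 187. ]
[286 189  11  19 185] [291.5 198.3]
[203 193  11  19 190] [208.1 202.3]
[217 193  11  19 187] [221.6 201.9]
[217 194  19  28 101] [231.1 210.1]
[239 203  68  16 299] [266.6 209.1]
[388 205  16  19 192] [395.3 213.9]
[312 209   4   9  17] [313.4 212.8]
[349 221  16  11 122] [356.6 227.3]
b [228 189  59  15 394] [259.2 198.3]
b [297 189  15   3  31] [304.4 190.1]
b [284 190  32  27 110] [304.2 207. ]
b [ 202  207  114   24 1123] [260.4 221.6]
[178 162 146] [186 167 152]
```

View pics/c0.png

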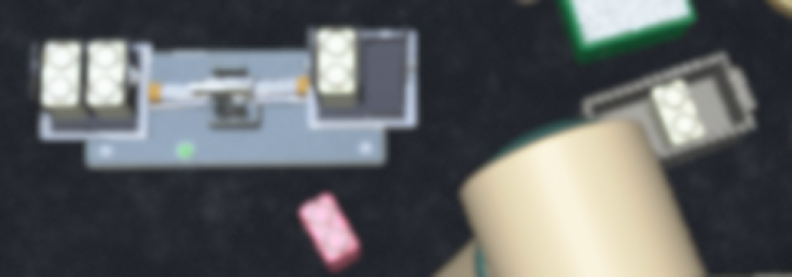

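```bash
python3 - <<'E'
from h import *
im=cv2.imread("pics/top0.png")
hsv=cv2.cvtColor(im,cv2.COLOR_BGR2HSV)
m=((hsv[...,2]>185)&(hsv[...,1]<40)).astype(np.uint8)
n,l,s,ce=cv2.connectedComponentsWithStats(m)
for (u,v),z,nm in [((208,202),.1424,'L_out'),((221,202),.1424,'L_in'),((291,198),.1736,'R_in'),((395,214),.062,'box')]:
    i=l[v,u]; ys,xs=np.where(l==i); P=onplane("top",np.c_[xs,ys],z)[:,:2]
    r=cv2.minAreaRect((P*1000).astype(np.float32)); w,V=np.linalg.eigh(np.cov(P.T))
    print(nm,P.mean(0).round(4),r, 'axis deg',np.degrees(np.arctan2(V[1,1],V[0,1])).round(1))
A=onplane("top",[(215.8,229.8),(306.7,229.2)],.012)
print('base front',A, np.degrees(np.arctan2(*(A[0]-A[1])[:2])))
# box outline: crop corners of rim z=.07
c=np.array([(583,103),(722,57),(755,125),(665,158)])/3.3+[190,180]
print('box',onplane("top",c,.07))
print('pink',onplane("top",[(289,249)],.058))
E
```

```text
L_out [0.5205 0.2936] ((521.4244995117188, 293.7655334472656), (30.909366607666016, 59.516597747802734), 89.35930633544922) axis deg 176.2
L_in [0.5188 0.2516] ((518.5968017578125, 250.6142578125), (31.04265022277832, 59.33787536621094), 88.91790771484375) axis deg 177.7
R_in [0.5061 0.0342] ((507.0357360839844, 35.608070373535156), (30.545698165893555, 57.57585525512695), 86.73548889160156) axis deg 177.8
box [ 0.464  -0.2957] ((465.0832824707031, -295.654052734375), (61.30940628051758, 35.75661849975586), 16.245697021484375) axis deg -162.0
base front [[ 0.46386163  0.2958959   0.012     ]
 [ 0.4449289  -0.00483332  0.012     ]] 3.6023628956126617
box [[ 0.47723998 -0.20269281  0.07      ]
 [ 0.51473136 -0.3445852   0.07      ]
 [ 0.44333306 -0.36853606  0.07      ]
 [ 0.4164638  -0.27696569  0.07      ]]
pink [[0.37312248 0.05523799 0.058     ]]
```

Four white blocks match: (208,202) and (222,202) are in the left carrier, (291,198) is block_3 in the right inner lane, and (395,214) is block_4 in the grey box. The pink block at (289,249) is a look-alike. The crop shows this, plus the empty right outer lane. The balance yaw is about -3.2°.

Plan: lift the left inner block and read the beam. The final split is 160+80 on the left and 120+120 on the right.

```bash
cat >> h.py <<'E'
from scipy.spatial.transform import Rotation as Ro
def pose():
    s=readout.get_state(); q=np.array(s["ee_rot"]); return np.array(s["position"]),Ro.from_quat(q[[1,2,3,0]]).as_matrix()
def go(xyz,yang=None):
    """tool turn first (units of 6 deg), then shift (mm) in turned axes; yang: world angle (deg, mod 180) of closing line"""
    p,R=pose(); y=R[:,1]; a=np.degrees(np.arctan2(y[1],y[0]))
    if yang is None: yang=a
    d=(yang-a+90)%180-90
    zt=np.array([0,0,-1.]); yt=np.array([np.cos(np.radians(a+d)),np.sin(np.radians(a+d)),0]); Rt=np.c_[np.cross(yt,zt),yt,zt]
    print("turn",(Ro.from_matrix(R.T@Rt).as_rotvec(degrees=True)/6).round(2),"shift",(Rt.T@(np.array(xyz)-p)*1000).round(1))
E
python3 - <<'E'
from h import *
go([.519,.2516,.24],-3.2)
E
```

```text
turn [-1.000e-02 -1.000e-02 -1.063e+01] shift [795.6 250.3  -9.5]
```

```bash
python3 -m handwheel '[[[0,0,0],[0,0,-0.97],-1],[[0,0,0],[0,0,-0.97],-1],[[0,0,0],[0,0,-0.97],-1],[[0,0,0],[0,0,-0.97],-1],[[0,0,0],[0,0,-0.97],-1],[[0,0,0],[0,0,-0.97],-1],[[0,0,0],[0,0,-0.97],-1],[[0,0,0],[0,0,-0.97],-1],[[0,0,0],[0,0,-0.97],-1],[[0,0,0],[0,0,-0.97],-1],[[0,0,0],[0,0,-0.97],-1],[[40,12.5,-3],[0,0,0],-1],[[40,12.5,-3],[0,0,0],-1],[[40,12.5,-3],[0,0,0],-1],[[40,12.5,-3],[0,0,0],-1],[[40,12.5,-3],[0,0,0],-1],[[40,12.5,-3],[0,0,0],-1],[[40,12.5,-3],[0,0,0],-1],[[40,12.5,-3],[0,0,0],-1]]'
python3 -c "
from h import *
go([.519,.2516,.24],-3.2)"
```

```text
clock: 2.48
position: [0.3413, -0.2134, 0.2551]
ee_rot: [-0.0, 0.725, 0.688, 0.0]
contact_force: [1.0, 0.6, -0.1]
width: 0.0855
gripper_force: 0.0
turn [-0.   -0.    0.04] shift [474.2 151.4  15.1]
```

```bash
python3 -m handwheel '[[[40,12.5,0],[0,0,0],-1],[[40,12.5,0],[0,0,0],-1],[[40,12.5,0],[0,0,0],-1],[[40,12.5,0],[0,0,0],-1],[[40,12.5,0],[0,0,0],-1],[[40,12.5,0],[0,0,0],-1],[[40,12.5,0],[0,0,0],-1],[[40,12.5,0],[0,0,0],-1],[[40,12.5,0],[0,0,0],-1],[[40,12.5,0],[0,0,0],-1],[[40,12.5,0],[0,0,0],-1],[[32,12.5,12],[0,0,0],-1],[[0,0,0],[0,0,0],-1]]'
python3 - <<'E'
from h import *
go([.519,.2516,.10],-3.2)
t=vision.get_image("top"); s=vision.get_image("scene")
a=cv2.resize(t[170:250,180:420],None,fx=3,fy=3,interpolation=cv2.INTER_CUBIC); b=cv2.resize(s[140:230,200:440],None,fx=3,fy=3,interpolation=cv2.INTER_CUBIC)
cv2.imwrite("pics/c1.png",np.vstack([a,b])); cv2.imwrite("pics/s1.png",s);cv2.imwrite("pics/t1.png",t)
E
```

```text
clock: 4.1
position: [0.5153, 0.2505, 0.2413]
ee_rot: [-0.001, 0.724, 0.69, -0.001]
contact_force: [-0.6, 0.1, 0.9]
width: 0.0851
gripper_force: 0.0
turn [-0.03  0.01  0.06] shift [  1.3   3.6 141.3]
```

View pics/c1.png

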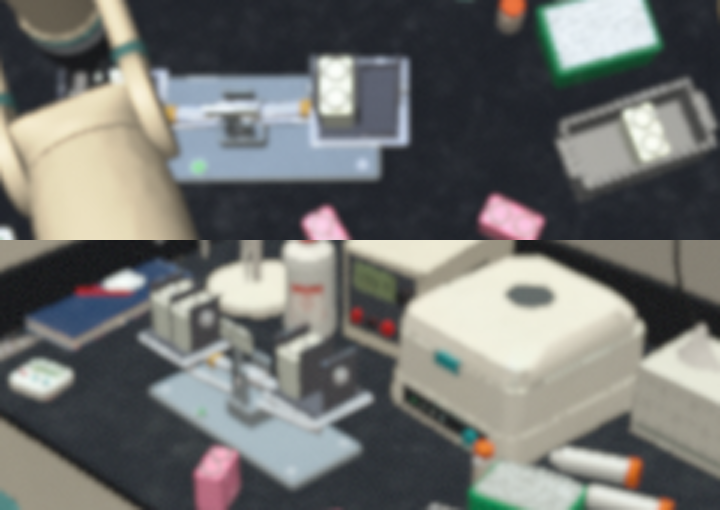

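The enlarged views show that the box block at (395,214), white in its grey box, is the right one. The pink pair on the bench at about (289,245) and (350,241) are the look-alikes. The left pan is low and the right outer lane is empty. I'll descend on the left inner block.

```bash
python3 -m handwheel '[[[1.3,3.6,20],[0,0,0.06],-1],[[0,0,30],[0,0,0],-1],[[0,0,30],[0,0,0],-1],[[0,0,25],[0,0,0],-1],[[0,0,20],[0,0,0],-1],[[0,0,16],[0,0,0],-1],[[0,0,0],[0,0,0],-1],[[0,0,0],[0,0,0],0.6],[[0,0,0],[0,0,0],0.6],[[0,0,0],[0,0,0],0.6],[[0,0,0],[0,0,0],0.6]]' 40
python3 -c "
from h import *
st();go([.519,.2516,.10],-3.2)"
```

```text
clock: 5.58
position: [0.5201, 0.2501, 0.1035]
ee_rot: [0.001, 0.727, 0.686, 0.001]
contact_force: [0.5, -0.7, 4.8]
width: 0.0593
gripper_force: 43.7
5.58 [0.5201 0.2501 0.1035] [0.0007322  0.72722939 0.68639319 0.00112306] w 0.05933144866859572 F [ 0.48321599 -0.67406268  4.80267064] g 43.74805212020874
turn [ 0.02 -0.01 -0.02] shift [ 1.4 -1.1  3.5]
```

Gripped at 59.3 mm. I'll lift it partway, let the beam settle and read it.

```bash
python3 -m handwheel '[[[0,0,-8],[0,0,0],0.6],[[0,0,-10],[0,0,0],0.6],[[0,0,-10],[0,0,0],0.6],[[0,0,-10],[0,0,0],0.6],[[0,0,0],[0,0,0],0.6],[[0,0,0],[0,0,0],0.6],[[0,0,0],[0,0,0],0.6],[[0,0,0],[0,0,0],0.6],[[0,0,0],[0,0,0],0.6],[[0,0,0],[0,0,0],0.6],[[0,0,0],[0,0,0],0.6],[[0,0,0],[0,0,0],0.6],[[0,0,0],[0,0,0],0.6]]'
python3 - <<'E'
from h import *
t=vision.get_image("top"); s=vision.get_image("scene"); s0=cv2.imread("pics/s1.png");t0=cv2.imread("pics/t1.png")
cv2.imwrite("pics/s2.png",s);cv2.imwrite("pics/t2.png",t)
b=[cv2.resize(i[140:215,240:335],None,fx=4,fy=4,interpolation=cv2.INTER_CUBIC) for i in(s0,s)]
b2=[cv2.resize(i[180:245,235:330],None,fx=4,fy=4,interpolation=cv2.INTER_CUBIC) for i in(t0,t)]
cv2.imwrite("pics/c2.png",np.vstack([np.hstack(b),np.hstack(b2)]))
# R_in block displacement by template match
for a,c,(x0,y0,x1,y1) in((s0,s,(290,172,326,205)),(t0,t,(284,186,318,222))):
    T=a[y0:y1,x0:x1]; r=cv2.matchTemplate(cv2.resize(c[y0-12:y1+12,x0-12:x1+12],None,fx=8,fy=8,interpolation=cv2.INTER_CUBIC),cv2.resize(T,None,fx=8,fy=8,interpolation=cv2.INTER_CUBIC),cv2.TM_CCOEFF_NORMED); _,v,_,l=cv2.minMaxLoc(r); print(v,np.array(l)/8-12)
P=np.array([.505,.015,.16])
for n in("scene","top"):
  for tilt in(.08,.0,-.12): print(n,tilt,(px(n,P-[0,0,.13*(.12-tilt)])-px(n,P)).round(2))
st()
E
```

```text
clock: 7.2
position: [0.5191, 0.2499, 0.1403]
ee_rot: [0.0, 0.727, 0.686, 0.0]
contact_force: [0.8, -0.5, -2.1]
width: 0.0595
gripper_force: 43.3
0.9876614809036255 [0.25 1.  ]
0.9898750185966492 [0.125 0.5  ]
scene 0.08 [[0.03 1.21]]
scene 0.0 [[0.08 3.63]]
scene -0.12 [[0.15 7.23]]
top 0.08 [[0.07 0.49]]
top 0.0 [[0.2  1.45]]
top -0.12 [[0.39 2.88]]
7.3 [0.5191 0.2499 0.1403] [6.78282460e-05 7.27278310e-01 6.86342666e-01 4.14509896e-06] w 0.0593002890409183 F [ 0.8819113  -0.01802904 -1.04308104] g 43.33565533161163
```

View pics/c2.png

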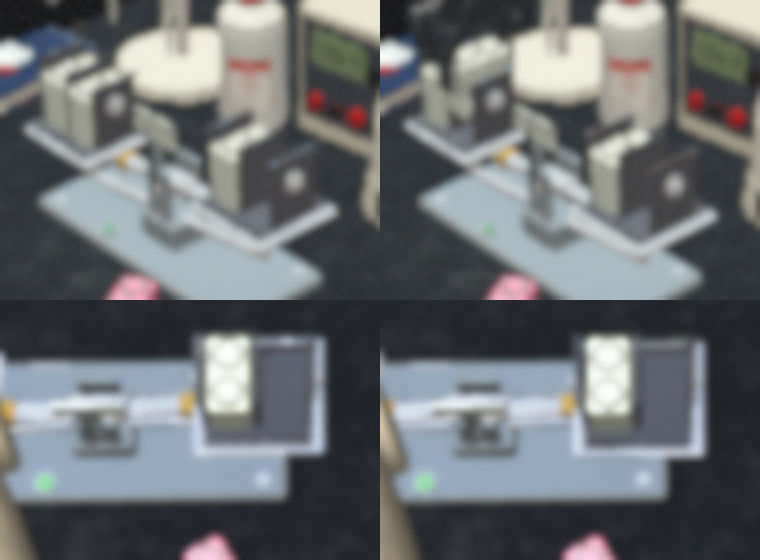

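The right block's image moved down 1.0 px (scene) and 0.5 px (top). That matches a tilt of about 0.08, so the 160 g block is still in the left carrier and I'm holding the 120 g one. It goes to the right outer lane.

```bash
python3 -m handwheel '[[[0,0,-30],[0,0,0],0.6],[[0,0,-30],[0,0,0],0.6],[[0,0,-30],[0,0,0],0.6],[[0,0,-5],[0,0,0],0.6],[[-20,0,0],[0,0,0],0.6],[[-40,0,0],[0,0,0],0.6],[[-40,0,0],[0,0,0],0.6],[[-40,0,0],[0,0,0],0.6],[[-40,0,0],[0,0,0],0.6],[[-40,0,0],[0,0,0],0.6],[[-30,0,0],[0,0,0],0.6],[[-10,0,0],[0,0,0],0.6],[[0,0,0],[0,0,0],0.6],[[0,0,0],[0,0,0],0.6]]'
python3 -c "
from h import *
st();go([.5044,-.0096,.105],-3.2)"
```

```text
clock: 9.05
position: [0.5037, -0.0089, 0.2349]
ee_rot: [-0.001, 0.727, 0.687, -0.0]
contact_force: [0.3, 0.2, -1.0]
width: 0.0598
gripper_force: 43.7
9.05 [ 0.5037 -0.0089  0.2349] [-5.54682780e-04  7.27098092e-01  6.86533359e-01 -6.12374088e-05] w 0.05976103521924411 F [ 0.3046093   0.24086753 -0.98356299] g 43.693501353263855
turn [-0.01 -0.01 -0.01] shift [ -0.7   0.7 129.9]
```

```bash
python3 -m handwheel '[[[-0.7,0.7,20],[0,0,0],0.6],[[0,0,15],[0,0,0],0.6],[[0,0,15],[0,0,0],0.6],[[0,0,10],[0,0,0],0.6],[[0,0,10],[0,0,0],0.6],[[0,0,0],[0,0,0],0.6],[[0,0,0],[0,0,0],0.6]]'
python3 - <<'E'
from h import *
st()
t=vision.get_image("top"); s=vision.get_image("scene")
cv2.imwrite("pics/c3.png",np.hstack([cv2.resize(s[130:215,240:340],None,fx=4,fy=4,interpolation=cv2.INTER_CUBIC),cv2.resize(t[170:255,235:335],None,fx=4,fy=4,interpolation=cv2.INTER_CUBIC)]))
E
```

```text
clock: 9.93
position: [0.505, -0.0105, 0.1656]
ee_rot: [0.0, 0.727, 0.686, 0.0]
contact_force: [0.6, -0.1, -2.1]
width: 0.0594
gripper_force: 43.7
9.93 [ 0.505  -0.0105  0.1656] [3.57079948e-04 7.27314221e-01 6.86304484e-01 2.28881474e-04] w 0.05935558126146165 F [ 0.56806435 -0.12593935 -2.0583461 ] g 43.693495988845825
```

View pics/c3.png

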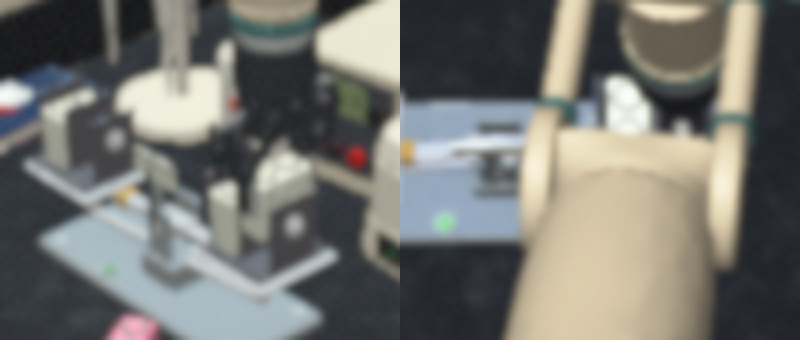

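The block is in the right outer lane between the plates and touching nothing. I'll lower it and follow the pan down.

```bash
python3 -m handwheel '[[[0,0,15],[0,0,0],0.6],[[0,0,12],[0,0,0],0.6],[[0,0,8],[0,0,0],0.6],[[0,0,5],[0,0,0],0.6],[[0,0,5],[0,0,0],0.6],[[0,0,5],[0,0,0],0.6],[[0,0,5],[0,0,0],0.6],[[0,0,3],[0,0,0],0.6],[[0,0,2.5],[0,0,0],0.6],[[0,0,0],[0,0,0],0.6],[[0,0,0],[0,0,0],0.6],[[0,0,0],[0,0,0],0.6],[[0,0,0],[0,0,0],0.6]]'
```

```text
clock: 11.65
position: [0.5047, -0.0104, 0.1049]
ee_rot: [0.0, 0.727, 0.686, 0.0]
contact_force: [-1.3, -0.5, -1.3]
width: 0.0594
gripper_force: 43.6
```

```bash
python3 -m handwheel '[[[0,0,1.5],[0,0,0],0.6],[[0,0,0],[0,0,0],0.6],[[0,0,0],[0,0,0],0.1],[[0,0,0],[0,0,0],-0.4],[[0,0,0],[0,0,0],-1],[[0,0,0],[0,0,0],-1],[[0,0,-20],[0,0,0],-1],[[0,0,-35],[0,0,0],-1],[[0,0,-40],[0,0,0],-1],[[0,0,-40],[0,0,0],-1]]'
python3 - <<'E'
from h import *
# box block: closing across thickness = long axis +90
go([.464,-.2957,.2],18-90); go([.464,-.2957,.2],17-90)
E
```

```text
clock: 12.9
position: [0.5046, -0.0104, 0.2392]
ee_rot: [-0.0, 0.727, 0.686, -0.0]
contact_force: [0.7, 0.3, 0.3]
width: 0.0853
gripper_force: 0.0
turn [-0.    0.   11.45] shift [-126.7  258.8   39.2]
turn [-0.    0.   11.61] shift [-122.2  261.    39.2]
```

```bash
python3 - <<'E'
from h import *
print(readout.get_state()["qpos"])
for f in("pics/t1.png","pics/t2.png"):
    im=cv2.imread(f); hsv=cv2.cvtColor(im,cv2.COLOR_BGR2HSV)
    for th in(170,185):
        m=((hsv[...,2]>th)&(hsv[...,1]<40)).astype(np.uint8); n,l,s,ce=cv2.connectedComponentsWithStats(m)
        ys,xs=np.where(l==l[214,395]); P=onplane("top",np.c_[xs,ys],.062)[:,:2]; w,V=np.linalg.eigh(np.cov(P.T))
        print(P.mean(0).round(4),cv2.minAreaRect((P*1000).astype(np.float32)),(np.degrees(np.arctan2(V[1,1],V[0,1]))%180).round(1))
m=cv2.inRange(hsv,(160,60,120),(179,255,255)); n,l,s,ce=cv2.connectedComponentsWithStats(m)
for i in range(1,n):
    if s[i,4]>40: print('pink',onplane("top",[ce[i]],.05).round(3))
print('vial',onplane("top",[(350,174)],.06).round(3))
# box rim corners from pics/c1 top panel
c=np.array([(557,120),(692,80),(720,145),(583,200)])/3+[180,170]
print(onplane("top",c,.07).round(3))
E
```

```text
[-1.58451304e-01  1.65158630e-01  1.63417409e+00 -6.16459443e-05
  1.34258492e+00 -1.00471308e-01]
[ 0.464  -0.2968] ((464.994140625, -296.8536376953125), (62.14177703857422, 39.62115478515625), 16.218093872070312) 18.5
[ 0.4641 -0.2957] ((465.16351318359375, -295.89129638671875), (60.91852569580078, 36.30253601074219), 15.168791770935059) 18.7
[ 0.464  -0.2968] ((464.994140625, -296.8536376953125), (62.14177703857422, 39.62115478515625), 16.218093872070312) 18.5
[ 0.4641 -0.2956] ((465.0832824707031, -295.654052734375), (61.30940628051758, 35.75661849975586), 16.245697021484375) 18.6
pink [[ 1.197 -0.675  0.05 ]]
pink [[ 1.181 -0.797  0.05 ]]
pink [[0.805 0.299 0.05 ]]
pink [[0.575 0.534 0.05 ]]
pink [[ 0.377 -0.143  0.05 ]]
pink [[0.37  0.052 0.05 ]]
vial [[ 0.612 -0.161  0.06 ]]
[[ 0.482 -0.2    0.07 ]
 [ 0.516 -0.351  0.07 ]
 [ 0.442 -0.372  0.07 ]
 [ 0.392 -0.219  0.07 ]]
```

```bash
python3 -m handwheel '[[[0,0,0],[0,0,0.975],-0.3],[[0,0,0],[0,0,0.975],-0.3],[[0,0,0],[0,0,0.975],-0.3],[[0,0,0],[0,0,0.975],-0.3],[[0,0,0],[0,0,0.975],-0.3],[[0,0,0],[0,0,0.975],-0.3],[[0,0,0],[0,0,0.975],-0.3],[[0,0,0],[0,0,0.975],-0.3],[[0,0,0],[0,0,0.975],-0.3],[[0,0,0],[0,0,0.975],-0.3],[[0,0,0],[0,0,0.975],-0.3],[[0,0,0],[0,0,0.975],-0.3],[[-17,36,0],[0,0,0],-0.3],[[-17,36,0],[0,0,0],-0.3],[[-17,36,0],[0,0,0],-0.3],[[-17,36,0],[0,0,0],-0.3],[[-17,36,10],[0,0,0],-0.3],[[-17,36,10],[0,0,0],-0.3],[[-17,36,10],[0,0,0],-0.3],[[0,0,0],[0,0,0],-0.3]]'
python3 - <<'E'
from h import *
go([.4645,-.296,.025],16.5-90);st()
s=vision.get_image("scene"); cv2.imwrite("pics/s4.png",s)
t=vision.get_image("top"); cv2.imwrite("pics/t4.png",t)
E
```

```text
clock: 15.4
position: [0.4613, -0.2881, 0.2069]
ee_rot: [-0.0, 0.99, 0.142, -0.001]
contact_force: [0.3, 0.8, 0.1]
width: 0.0553
gripper_force: 0.0
turn [-0.01  0.01 -0.04] shift [  0.9   8.5 181.9]
15.4 [ 0.4613 -0.2881  0.2069] [-2.81699552e-04  9.89920287e-01  1.41622958e-01 -8.27276688e-04] w 0.05527613545325904 F [0.32771143 0.77257465 0.09419975] g 0.0
```

```bash
python3 -m handwheel '[[[0.9,8.5,20],[0,0,0],-0.3],[[0,0,35],[0,0,0],-0.3],[[0,0,35],[0,0,0],-0.3],[[0,0,30],[0,0,0],-0.3],[[0,0,20],[0,0,0],-0.3],[[0,0,15],[0,0,0],-0.3],[[0,0,12],[0,0,0],-0.3],[[0,0,10],[0,0,0],-0.3],[[0,0,5],[0,0,0],-0.3],[[0,0,0],[0,0,0],-0.3]]'
```

```text
clock: 16.75
position: [0.4653, -0.2937, 0.0262]
ee_rot: [-0.0, 0.99, 0.143, -0.0]
contact_force: [-0.2, -0.4, 0.2]
width: 0.0554
gripper_force: 0.0
```

```bash
python3 -m handwheel '[[[0,2,0],[0,0,0],0.2],[[0,0,0],[0,0,0],0.6],[[0,0,0],[0,0,0],0.8],[[0,0,0],[0,0,0],0.8],[[0,0,0],[0,0,0],0.8],[[0,0,0],[0,0,0],0.8]]' 30
python3 -c "
from h import *
st();go([.49,-.115,.15],-93.2)"
```

```text
clock: 17.5
position: [0.4664, -0.2963, 0.0269]
ee_rot: [0.001, 0.99, 0.143, 0.001]
contact_force: [-0.1, -2.3, 5.8]
width: 0.0313
gripper_force: 30.6
17.5 [ 0.4664 -0.2963  0.0269] [7.95606455e-04 9.89667780e-01 1.43376400e-01 5.10130902e-04] w 0.031332040704501504 F [-0.09962917 -2.2564095   5.79056207] g 30.600351691246033
turn [ 0.01 -0.01  3.28] shift [  13.4 -182.3 -123.1]
```

```bash
python3 -m handwheel '[[[0,0,-15],[0,0,0],0.8],[[0,0,-30],[0,0,0],0.8],[[0,0,-30],[0,0,0],0.8],[[0,0,-25],[0,0,0.82],0.8],[[0,0,-10],[0,0,0.82],0.8],[[0,0,0],[0,0,0.82],0.8],[[0,0,0],[0,0,0.82],0.8],[[2.7,-30,0],[0,0,0],0.8],[[2.7,-40,0],[0,0,0],0.8],[[2.7,-40,0],[0,0,0],0.8],[[2.7,-40,0],[0,0,0],0.8],[[2.7,-32,0],[0,0,0],0.8],[[0,0,0],[0,0,0],0.8],[[0,0,0],[0,0,0],0.8]]'
python3 - <<'E'
from h import *
st();go([.49,-.115,.024],-93.2)
t=vision.get_image("top"); s=vision.get_image("scene"); 
cv2.imwrite("pics/c5.png",np.hstack([cv2.resize(s[150:250,260:380],None,fx=3,fy=3,interpolation=cv2.INTER_CUBIC),cv2.resize(t[170:270,270:390],None,fx=3,fy=3,interpolation=cv2.INTER_CUBIC)]))
E
```

```text
clock: 19.25
position: [0.4893, -0.1148, 0.1364]
ee_rot: [0.0, 1.0, -0.028, -0.0]
contact_force: [0.2, -0.1, -0.5]
width: 0.0318
gripper_force: 30.1
19.25 [ 0.4893 -0.1148  0.1364] [ 2.27632077e-04  9.99618781e-01 -2.76077518e-02 -2.31310214e-04] w 0.03182865068713589 F [ 0.20082989 -0.11211817 -0.50904312] g 30.103610157966614
turn [0.   0.   0.01] shift [8.000e-01 1.000e-01 1.124e+02]
```

View pics/c5.png

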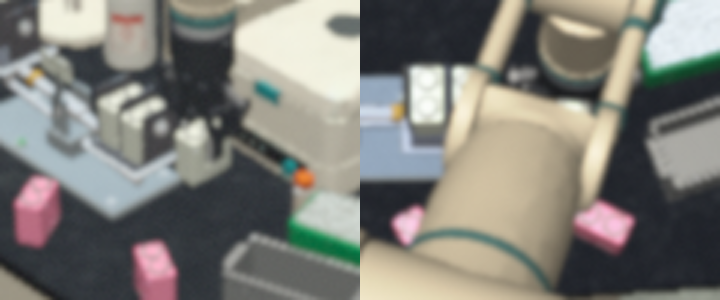

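The block is held upright above free bench, and the right carrier now holds two blocks. I'll set it down.

```bash
python3 -m handwheel '[[[0,0,25],[0,0,0],0.8],[[0,0,30],[0,0,0],0.8],[[0,0,25],[0,0,0],0.8],[[0,0,15],[0,0,0],0.8],[[0,0,10],[0,0,0],0.8],[[0,0,5],[0,0,0],0.8],[[0,0,2],[0,0,0],0.8],[[0,0,1],[0,0,0],0.8],[[0,0,0],[0,0,0],0.8],[[0,0,0],[0,0,0],0.8]]'
```

```text
clock: 20.6
position: [0.4897, -0.1147, 0.0236]
ee_rot: [0.0, 1.0, -0.028, 0.0]
contact_force: [-0.5, 0.4, -1.5]
width: 0.0313
gripper_force: 30.1
```

```bash
python3 -m handwheel '[[[0,0,1],[0,0,0],0.8],[[0,0,1],[0,0,0],0.8],[[0,0,0],[0,0,0],0.8]]'
```

```text
clock: 20.98
position: [0.4898, -0.1147, 0.0228]
ee_rot: [0.0, 1.0, -0.028, 0.0]
contact_force: [-1.5, 1.1, 11.9]
width: 0.0316
gripper_force: 31.5
```

```bash
python3 -m handwheel '[[[0,0,-1],[0,0,0],0.5],[[0,0,0],[0,0,0],0],[[0,0,0],[0,0,0],-0.6],[[0,0,-20],[0,0,0],-1],[[0,0,-35],[0,0,0],-1],[[0,0,-30],[0,0,-1],-1],[[0,0,0],[0,0,-1],-1],[[0,0,0],[0,0,-1],-1],[[0,0,0],[0,0,-1],-1],[[0,0,0],[0,0,-1],-1],[[0,0,0],[0,0,-1],-1],[[0,0,0],[0,0,-1],-1],[[0,0,0],[0,0,-1],-1],[[0,0,0],[0,0,-1],-1],[[0,0,0],[0,0,-1],-1],[[0,0,0],[0,0,-1],-1],[[0,0,0],[0,0,-1],-1],[[0,0,0],[0,0,-1],-1],[[0,0,0],[0,0,-1],-1],[[0,0,0],[0,0,-1],-1]]'
python3 - <<'E'
from h import *
st();go([.4898,-.1147,.017],-3.2)
t=vision.get_image("top"); s=vision.get_image("scene"); 
cv2.imwrite("pics/c6.png",np.hstack([cv2.resize(s[150:250,260:380],None,fx=3,fy=3,interpolation=cv2.INTER_CUBIC),cv2.resize(t[170:270,270:390],None,fx=3,fy=3,interpolation=cv2.INTER_CUBIC)]))
E
```

```text
clock: 23.48
position: [0.4894, -0.1146, 0.107]
ee_rot: [-0.0, 0.725, 0.688, -0.0]
contact_force: [0.8, 1.3, 0.6]
width: 0.0856
gripper_force: 0.0
23.48 [ 0.4894 -0.1146  0.107 ] [-2.12160867e-04  7.25389650e-01  6.88338429e-01 -1.31468947e-04] w 0.0855741861157037 F [0.83565416 1.26734954 0.559669  ] g 0.0
turn [-0.   -0.    0.03] shift [-0.1  0.4 90. ]
```

View pics/c6.png

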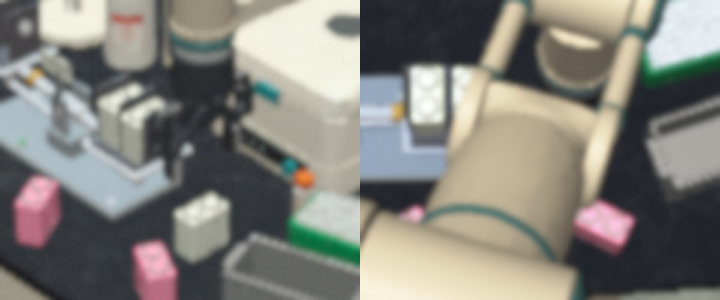

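The block stands upright at scene (328,226), under the gripper. I'll grip it by its ends.

```bash
python3 -m handwheel '[[[0,0.4,25],[0,0,0],-1],[[0,0,25],[0,0,0],-1],[[0,0,20],[0,0,0],-1],[[0,0,13],[0,0,0],-1],[[0,0,7],[0,0,0],-1],[[0,0,0],[0,0,0],-1],[[0,0,0],[0,0,0],0],[[0,0,0],[0,0,0],0.6],[[0,0,0],[0,0,0],0.6],[[0,0,0],[0,0,0],0.6],[[0,0,0],[0,0,0],0.6]]' 40
```

```text
clock: 24.95
position: [0.4907, -0.115, 0.0181]
ee_rot: [0.001, 0.727, 0.687, 0.0]
contact_force: [0.7, -0.2, 5.5]
width: 0.0597
gripper_force: 43.9
```

```bash
python3 -m handwheel '[[[0,0,-15],[0,0,0],0.6],[[0,0,-30],[0,0,0],0.6],[[0,0,-40],[0,0,0],0.6],[[0,0,-40],[0,0,0],0.6],[[0,0,-40],[0,0,0],0.6],[[0,0,-40],[0,0,0],0.6],[[0,0,-15],[0,0,0],0.6],[[20,0,0],[0,0,0],0.6],[[40,0,0],[0,0,0],0.6],[[40,0,0],[0,0,0],0.6],[[40,0,0],[0,0,0],0.6],[[40,0,0],[0,0,0],0.6],[[40,0,0],[0,0,0],0.6],[[40,0,0],[0,0,0],0.6],[[40,0,0],[0,0,0],0.6],[[40,0,0],[0,0,0],0.6],[[20,0,0],[0,0,0],0.6],[[7,8,0],[0,0,0],0.6],[[0,0,0],[0,0,0],0.6],[[0,0,0],[0,0,0],0.6]]'
python3 - <<'E'
from h import *
st();go([.519,.2513,.18],-3.2)
s=vision.get_image("scene"); t=vision.get_image("top"); cv2.imwrite("pics/s7.png",s); cv2.imwrite("pics/t7.png",t)
cv2.imwrite("pics/c7.png",np.hstack([cv2.resize(s[110:200,220:320],None,fx=4,fy=4,interpolation=cv2.INTER_CUBIC),cv2.resize(t[160:250,190:290],None,fx=4,fy=4,interpolation=cv2.INTER_CUBIC)]))
E
```

```text
clock: 27.45
position: [0.5185, 0.25, 0.2371]
ee_rot: [0.0, 0.727, 0.687, -0.001]
contact_force: [-0.2, 0.4, -0.3]
width: 0.0593
gripper_force: 43.3
27.45 [0.5185 0.25   0.2371] [ 1.49262550e-04  7.27028165e-01  6.86607420e-01 -5.25385365e-04] w 0.05929729299374207 F [-0.16406771  0.35999731 -0.34606815] g 43.34592819213867
turn [-0.    0.01 -0.01] shift [ 1.3  0.4 57.1]
```

View pics/c7.png

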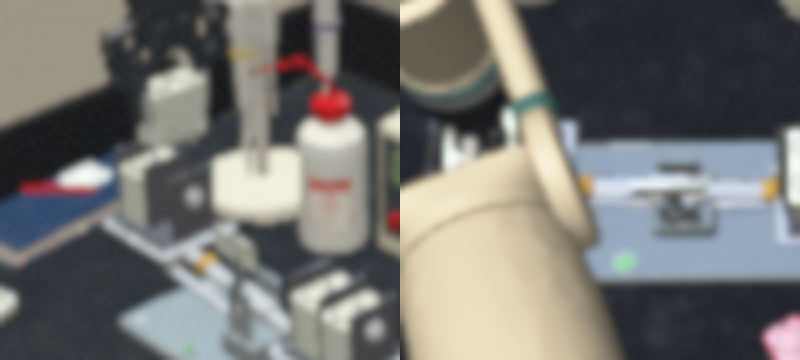

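The block is held upright over the left inner lane. I'll insert it slowly and watch the forces.

```bash
python3 -m handwheel '[[[1.3,0.4,15],[0,0,0],0.6],[[0,0,12],[0,0,0],0.6],[[0,0,6],[0,0,0],0.6],[[0,0,4],[0,0,0],0.6],[[0,0,4],[0,0,0],0.6],[[0,0,4],[0,0,0],0.6],[[0,0,0],[0,0,0],0.6]]'
```

```text
clock: 28.42
position: [0.5188, 0.2525, 0.192]
ee_rot: [-0.0, 0.727, 0.687, -0.0]
contact_force: [-0.1, -0.6, -0.3]
width: 0.0593
gripper_force: 43.3
```

```bash
python3 -m handwheel '[[[0,0,10],[0,0,0],0.6],[[0,0,14],[0,0,0],0.6],[[0,0,14],[0,0,0],0.6],[[0,0,10],[0,0,0],0.6],[[0,0,5],[0,0,0],0.6],[[0,0,4],[0,0,0],0.6],[[0,0,4],[0,0,0],0.6],[[0,0,4],[0,0,0],0.6],[[0,0,4],[0,0,0],0.6],[[0,0,3],[0,0,0],0.6],[[0,0,0],[0,0,0],0.6],[[0,0,0],[0,0,0],0.6],[[0,0,0],[0,0,0],0.6],[[0,0,0],[0,0,0],0.6]]'
python3 - <<'E'
from h import *
st(); s=vision.get_image("scene"); cv2.imwrite("pics/s8.png",s); s0=cv2.imread("pics/s7.png")
x0,y0,x1,y1=290,176,326,210
T=s0[y0:y1,x0:x1]; r=cv2.matchTemplate(cv2.resize(s[y0-12:y1+12,x0-12:x1+12],None,fx=8,fy=8,interpolation=cv2.INTER_CUBIC),cv2.resize(T,None,fx=8,fy=8,interpolation=cv2.INTER_CUBIC),cv2.TM_CCOEFF_NORMED); _,v,_,l=cv2.minMaxLoc(r); print(v,np.array(l)/8-12)
E
```

```text
clock: 30.18
position: [0.5188, 0.2525, 0.1203]
ee_rot: [0.0, 0.727, 0.687, -0.0]
contact_force: [-0.1, 0.1, -0.2]
width: 0.0596
gripper_force: 43.3
30.18 [0.5188 0.2525 0.1203] [ 2.49919378e-05  7.26574242e-01  6.87087957e-01 -9.56541128e-05] w 0.05958858022533483 F [-0.06854257  0.14957784 -0.15647065] g 43.31895053386688
0.957888126373291 [-0.375 -2.875]
```

The right side rose 2.9 px, so the beam is near level. I'll lower the last 2 mm, release and withdraw.

```bash
python3 -m handwheel '[[[0,0,2.3],[0,0,0],0.6],[[0,0,0],[0,0,0],0.6],[[0,0,0],[0,0,0],0.6],[[0,0,0],[0,0,0],0.6],[[0,0,0],[0,0,0],0.1],[[0,0,0],[0,0,0],-0.4],[[0,0,0],[0,0,0],-1],[[0,0,0],[0,0,0],-1],[[0,0,-15],[0,0,0],-1],[[0,0,-30],[0,0,0],-1],[[0,0,-40],[0,0,0],-1],[[0,0,-40],[0,0,0],-1],[[0,-30,-20],[0,0,0],-1],[[0,-40,0],[0,0,0],-1],[[-40,-40,0],[0,0,0],-1],[[-40,-30,0],[0,0,0],-1],[[-40,0,0],[0,0,0],-1],[[-40,0,0],[0,0,0],-1],[[0,0,0],[0,0,0],-1],[[0,0,0],[0,0,0],-1]]'
python3 - <<'E'
from h import *
s=vision.get_image("scene");t=vision.get_image("top"); s0=cv2.imread("pics/s7.png");cv2.imwrite("pics/t9.png",t)
x0,y0,x1,y1=290,176,326,210
T=s0[y0:y1,x0:x1]; r=cv2.matchTemplate(cv2.resize(s[y0-12:y1+12,x0-12:x1+12],None,fx=8,fy=8,interpolation=cv2.INTER_CUBIC),cv2.resize(T,None,fx=8,fy=8,interpolation=cv2.INTER_CUBIC),cv2.TM_CCOEFF_NORMED); _,v,_,l=cv2.minMaxLoc(r); print(v,np.array(l)/8-12)
cv2.imwrite("pics/c9.png",np.hstack([cv2.resize(s[140:215,240:335],None,fx=4,fy=4,interpolation=cv2.INTER_CUBIC),cv2.resize(t[175:250,190:320][:, :100],None,fx=4,fy=4,interpolation=cv2.INTER_CUBIC)]))
hsv=cv2.cvtColor(t,cv2.COLOR_BGR2HSV); m=((hsv[...,2]>185)&(hsv[...,1]<40)).astype(np.uint8)
n,l,st_,ce=cv2.connectedComponentsWithStats(m)
for i in range(1,n):
    if 80<st_[i,4]<400 and 195<ce[i][0]<320 and 185<ce[i][1]<225: print(st_[i],onplane("top",[ce[i]],.158).round(4))
E
```

```text
clock: 32.72
position: [0.3705, 0.101, 0.2638]
ee_rot: [0.0, 0.727, 0.687, 0.001]
contact_force: [0.6, 0.1, 0.7]
width: 0.0852
gripper_force: 0.0
0.9482197761535645 [-0.375 -3.25 ]
[232 189  36  15 354] [[0.5267 0.1646 0.158 ]]
[202 191  11  20 191] [[0.5214 0.2934 0.158 ]]
[287 190  11  20 196] [[0.5061 0.0339 0.158 ]]
[301 191  11  19 192] [[ 0.5012 -0.0088  0.158 ]]
[283 208  32  13  90] [[0.4509 0.0193 0.158 ]]
```

View pics/c9.png

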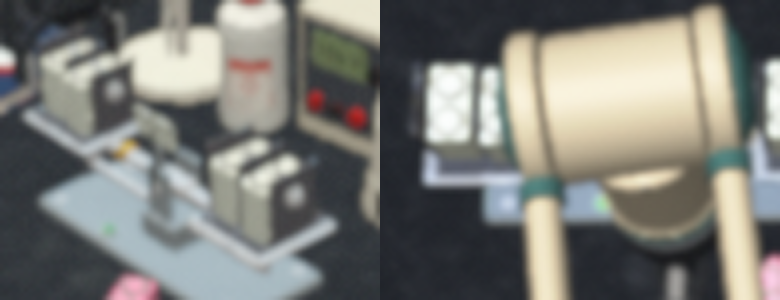

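All four lanes hold an upright block, and the beam is near level. I'll wait a second, recheck that it is at rest, then hand in.

```bash
python3 -m handwheel '[[[-40,0,-20],[0,0,0],-1],[[-40,0,0],[0,0,0],-1],[[-40,0,0],[0,0,0],-1],[[-40,0,0],[0,0,0],-1],[[0,0,0],[0,0,0],-1],[[0,0,0],[0,0,0],-1],[[0,0,0],[0,0,0],-1],[[0,0,0],[0,0,0],-1],[[0,0,0],[0,0,0],-1],[[0,0,0],[0,0,0],-1]]'
python3 - <<'E'
from h import *
s=vision.get_image("scene");t=vision.get_image("top")
def mt(a,x0,y0,x1,y1):
    s0=cv2.imread(a); T=s0[y0:y1,x0:x1]; r=cv2.matchTemplate(cv2.resize(s[y0-12:y1+12,x0-12:x1+12],None,fx=8,fy=8,interpolation=cv2.INTER_CUBIC),cv2.resize(T,None,fx=8,fy=8,interpolation=cv2.INTER_CUBIC),cv2.TM_CCOEFF_NORMED); _,v,_,l=cv2.minMaxLoc(r); print(a,v,np.array(l)/8-12)
mt("pics/s7.png",290,176,326,210); mt("pics/s1.png",290,172,312,205); mt("pics/s1.png",248,152,275,178)
hsv=cv2.cvtColor(t,cv2.COLOR_BGR2HSV); m=((hsv[...,2]>185)&(hsv[...,1]<40)).astype(np.uint8)
n,l,st_,ce=cv2.connectedComponentsWithStats(m)
for i in range(1,n):
    if 80<st_[i,4]<400 and 195<ce[i][0]<320 and 185<ce[i][1]<225: print(st_[i],onplane("top",[ce[i]],.158).round(4))
E
```

```text
clock: 34.08
position: [0.3613, -0.0588, 0.283]
ee_rot: [0.0, 0.726, 0.687, 0.0]
contact_force: [0.5, -0.1, 1.0]
width: 0.0852
gripper_force: 0.0
pics/s7.png 0.9482581615447998 [-0.375 -3.25 ]
pics/s1.png 0.7411667704582214 [7.5   8.375]
pics/s1.png 0.508752167224884 [-0.5   -3.625]
[202 191  11  20 189] [[0.5216 0.2936 0.158 ]]
[287 191  10  19 153] [[0.5073 0.0367 0.158 ]]
[215 192  11  19 192] [[0.5161 0.2536 0.158 ]]
[215 193  21  29 118] [[0.4858 0.2259 0.158 ]]
[238 203  55  25 300] [[0.4819 0.1209 0.158 ]]
```

```bash
python3 -c "
from rig import manip
print(manip.sign_off())"
```

```text
the job is handed in; nothing more can be done
None
```

I handed the job in at about 34 s: the left carrier holds 160 g + 80 g and the right 120 g + 120 g. The last images show one upright block in each lane and the beam at rest, level to within about 0.01 rad; the judge's verdict was not shown.

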